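Set the bench magnifier over the round plaque

TASK

Swing the bench magnifier round so that its lens is centred above the round wooden plaque (not the square one), and fold the tipped-up lens down until it is level, so that the painter can touch up the fine detail. Leave the plaque lying where it is, and let go of the magnifier.

Things in the scene. Friction and masses are not known exactly. Their poses are not given: they have to be found in the camera images.
- stand: Fixed stand of the bench magnifier: white disc foot, 130 mm across and 18 mm high, with a thin steel post. Origin on the table under the post's axis, z up. A level white arm, 150 mm above the table, swivels on the post about its vertical axis, over 60 degrees either way from the foot's -x axis, which points roughly to the robot. Nothing of the post or arm is above 170 mm.
- hinge (a point): Tilt hinge at the swivel arm's outer end, 140 mm from the post's axis, 150 mm above the table; -x points outward along the arm, y is the tilt axis. Swivel and tilt are stiff by friction and stay where left: about 1 N at the ball handle swivels the arm, 1 to 3 N tilts the lens. No stop or catch at level: the lens can go on down past it.
- lens (a point): Centre of the magnifier's lens: clear glass in a round white rim, 97 mm across, 11 mm thick. 60 mm from the tilt hinge, in line with the arm, so 200 mm from the post's axis when level. Its z axis is the lens's upper normal (straight up when level), -x points away from the hinge to the ball handle. It starts tipped up 28 to 58 degrees, ball handle highest.
- ball (a point): Centre of the metal ball handle, 22 mm across, on a short 9 mm stem at the rim's outer end, 130 mm from the tilt hinge; 150 mm above the table when the lens is level. Axes as the lens. It can be pinched from above, fingers closing square to the arm, and turns between the fingers while led sideways round the post and down round the hinge.
- round_plaque: Loose round wooden plaque with a small painted picture, 90 mm across, 16 mm thick, flat on the table about 200 mm (within 15) from the post's axis, on the robot's side, some 38 degrees left or right. Origin: centre of its underside. Bystanders, none over 100 mm high: a square plaque (84 mm, same wood) on the other side, tape roll, jar, mug, paint tube, brush.

How it is judged:
At the end, for the whole second after the job is handed in: The lens's centre is above the round plaque's centre, within 30 mm sideways, and the lens is level within 11 degrees (horizontal distance between lens and round_plaque below 0.03 m and angle between lens's own z axis and vertical below 0.2 rad); the robot touches nothing.
It fails at once if the round plaque is shifted more than 20 mm from where it lay (distance of round_plaque from where it was at the start of the episode above 0.02 m).
It also fails if it takes over 38 s, if anything falls off the work surface, if the arm or the gripper's body presses on something with over 40 N, if the wrist force passes 120 N, or if a joint passes its speed limit or range.

ROBOT

A 6-joint arm with a two-finger parallel gripper is mounted at the origin on the work surface. World frame = base frame: x ahead of the robot, y to its left, z up, the work surface at z = 0. Lengths are in m, angles in rad, forces in N, time in s.
With the tool pointing down it reaches from about 0.375 to 0.9 m from the base axis. Payload 3.1 kg.
Tool frame: the origin (TCP) lies between the finger pads; the fingertips stand robot.finger_overhang ahead of it and the grasp point (between the pads) lies 3 mm ahead of it (robot.finger_overhang is the distance from the TCP to the fingertips, in m); z points along the fingers, y is the line along which they close (so a half turn about z gives the same grasp; the last joint's range is limited). The gripper opens to 87 mm and grips with 3 to 60 N. Pads are 19 mm wide; open, the fingers measure 117 mm over their backs; the gripper's body (75 mm by 190 mm) begins 51 mm behind the grasp point.
Start: joints at [1.065, 0.527, 1.433, -0, 1.181, -0.178], TCP at [0.201, 0.592, 0.245] pointing down, gripper open.
Joint ranges: [-3.08, 3.08], [-0.75, 2.2], [0.22, 2.44], [-1.43, 4.57], [0, 2.65], [-2.85, 2.85]. Speed limits (rad/s): [2.79, 2.79, 3.14, 3.14, 3.14, 3.14].

INTERFACE

Orientations are given as a unit quaternion [x, y, z, w].
In Python, from rig import get_obs, vision, hand_in, nets, robot gives the robot as it stands.
- The arm moves only by the tool apply_moves, never from a script. Its argument "series" is a list of rows, each an object with "offset": the shift along the world's x, y, z in cm, a list of three; "rot": the turn, a rotation vector about the world's x, y, z in degrees, a list of three. A call has 1 to 20 rows; each row is the pose to reach, as a shift and turn from the pose commanded when the call began; what a row does not reach only later rows make up. A row lasts 1/10 s, in which the tool goes at most 50 mm and 8.59 degrees, less where a joint would pass 70% of its speed; a pose out of reach is approached as far as the arm can. A call with a gripper value outside its range is refused whole. "hand" is the opening, from 0 (shut) to 1 (fully open), set as the call begins (left out, the last holds). The fingers move at their own pace and stop on an object; "newtons" is the grip in N (left out, the last holds). Time passes only in rows, so rows that repeat a pose let the fingers close. It gives the time, the measured TCP pose, the force, the opening and the grip force at its end, in the units of the state.
- get_obs(): the state, without advancing time (a new reading comes with each control period).
- vision.camera(name): name is "side" or "top" or "wrist"; returns the picture (480x640x3 uint8, red, green, blue); there is no depth.
- vision.calibration(name): a dict with "K" (3x3 intrinsics, pixels), "R" (3x3) and "t" (3): a world point X has camera coordinates R X + t. Camera axes: x right, y down, z forward; pixel columns grow to the right and rows downward; lengths in m; the calibration is good to about 2 mm. A picture is of the moment at which its call begins: read the wrist's pose just before it. calibration takes no time and is no camera call; for the wrist camera it gives the pose at the moment of the call.
- hand_in(): hands the job in; it is judged then, once.
Trained networks look in the newest picture that a camera, given by its name, has taken for a name from the list of things; names that differ only in an ending like _2 or _b are one class to them, and where a whole thing is asked for, a point or a joint stands for the part that bears it (a point fixed in the world has none). Each returns a list of dicts, best first, with "conf" (0 to 1); they miss things now and then, are a little off and sometimes report something else, mostly with a low value. They report only what shows in the picture. A call takes as long as a camera call.
- nets.search_frame(camera, query): "centre" ([x, y, z] in m, in world coordinates, good to about 4 mm: the middle of the surface that is visible of it).
- nets.spot_point(camera, query): "centre" ([x, y, z] in m, in world coordinates, good to about 4 mm: a listed point, or the origin of a listed thing).
The state is a dict: "time": time; "q": joint angles; "joint_velocities": joint speeds; "joint_torque": joint torques, N m; "position": TCP position; "tool_rot": TCP orientation; "ft_force": force on the tool from outside, world axes, zero at the start; "moment": the same for the moment, N m; "grip_width": finger opening in m; "grip_force": force on a finger pad.
Only numpy, scipy, OpenCV 4.12 (cv2) and the standard library are available. Lean on these libraries where they do the work, as an engineer would, in place of code of your own. Each camera call takes 0.05 s, during which the arm holds its last target. There are 200 camera calls.

## Working session

There is one attempt and no reset: what is moved stays moved. The work goes in short steps, Python scripts to look and compute and a tool call to move; the robot and the scene stay as the last step left them, time stands still between calls to the robot, and variables do not carry over. Pictures are saved under pics/ and viewed, at most 10 in all, crops included, and the job is handed in when it is done.

Besides the shell and the picture viewer there is one more tool, called as name(argument=value, ...), one argument or row to a line, values as JSON. apply_moves: Moves the arm, as the interface text tells. Its arguments: {"type":"object","properties":{"series":{"type":"array"},"hand":{"type":"number"},"newtons":{"type":"number"}},"required":["series"]}

```bash
mkdir -p pics; python3 - <<'E'
from rig import get_obs, vision, nets, robot
import cv2,numpy as np
print(robot.finger_overhang); o=get_obs(); print(o['time'],o['position'],o['tool_rot'])
for c in ['top','side']:
    im=vision.camera(c); cv2.imwrite(f'pics/{c}0.png',im[:,:,::-1])
    for q in ['stand','hinge','lens','ball','round_plaque']:
        print(c,q,[(np.round(d['centre'],3).tolist(),round(d['conf'],2)) for d in nets.spot_point(c,q)][:3])
E
```

```text
0.022
0.0 [0.2008543  0.59111958 0.24356565] [ 1.63166496e-01  9.86597952e-01 -1.02119664e-03 -3.63920120e-04]
top stand [([0.766, -0.087, 0.003], 0.82)]
top hinge [([0.635, -0.053, 0.15], 0.77)]
top lens [([0.587, -0.04, 0.186], 0.91)]
top ball [([0.528, -0.022, 0.225], 0.92)]
top round_plaque [([0.592, -0.197, 0.001], 0.61)]
side stand [([0.768, -0.091, -0.001], 0.66)]
side hinge [([0.635, -0.054, 0.151], 0.8)]
side lens [([0.589, -0.042, 0.182], 0.94), ([0.769, -0.094, -0.001], 0.24)]
side ball [([0.528, -0.02, 0.225], 0.86)]
side round_plaque [([0.595, -0.199, 0.002], 0.83)]
```

View pics/top0.png

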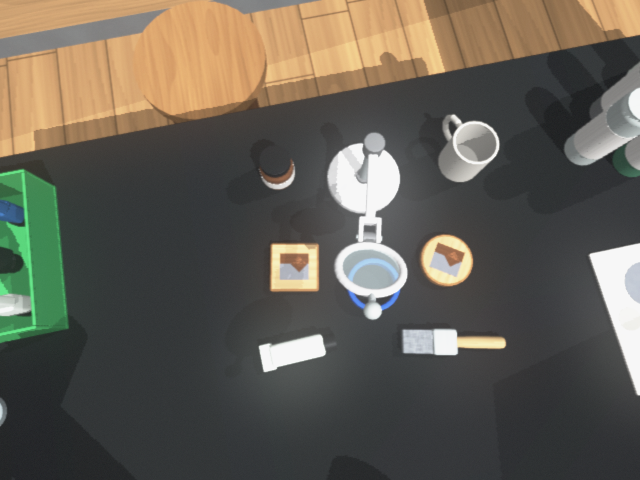

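View pics/side0.png

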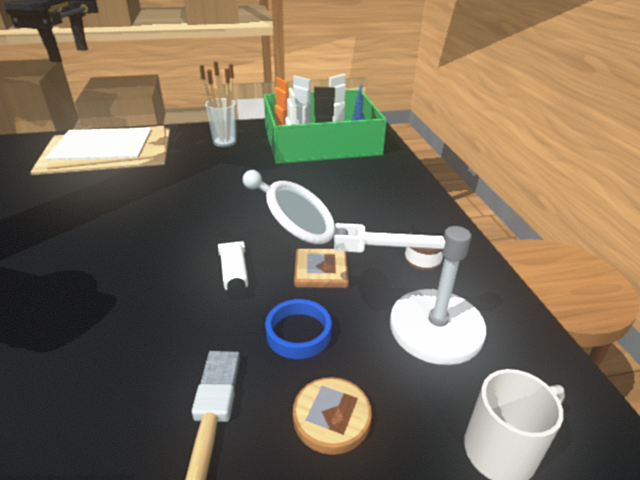

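Top view: the round plaque is at px (447,260) and the square one at (295,267). The ball is at (373,311), the post at about (370,165). The side view agrees. The nets' heights and distances fit the given geometry: hinge radius 0.137 m, ball 0.13 m from the hinge, tilt about 35°. The arm has to swing about 48° towards -y.

apply_moves(
  series=[
    {"offset": [0,0,5],"rot": [0,0,0]},
    {"offset": [0,0,7],"rot": [0,0,0]},
    {"offset": [32.7,-61.3,7],"rot": [0,0,3]},
    {"offset": [32.7,-61.3,7],"rot": [0,0,3]},
    {"offset": [32.7,-61.3,7],"rot": [0,0,3]},
    {"offset": [32.7,-61.3,7],"rot": [0,0,3]},
    {"offset": [32.7,-61.3,7],"rot": [0,0,3]},
    {"offset": [32.7,-61.3,7],"rot": [0,0,3]},
    {"offset": [32.7,-61.3,7],"rot": [0,0,3]},
    {"offset": [32.7,-61.3,7],"rot": [0,0,3]},
    {"offset": [32.7,-61.3,7],"rot": [0,0,3]},
    {"offset": [32.7,-61.3,7],"rot": [0,0,3]},
    {"offset": [32.7,-61.3,7],"rot": [0,0,3]},
    {"offset": [32.7,-61.3,7],"rot": [0,0,3]},
    {"offset": [32.7,-61.3,7],"rot": [0,0,3]},
    {"offset": [32.7,-61.3,7],"rot": [0,0,3]},
    {"offset": [32.7,-61.3,7],"rot": [0,0,3]},
    {"offset": [32.7,-61.3,7],"rot": [0,0,3]},
    {"offset": [32.7,-61.3,7],"rot": [0,0,3]},
    {"offset": [32.7,-61.3,7],"rot": [0,0,3]},
  ],
  hand=1,
)

```text
time: 2.6
position: [0.5274, -0.0199, 0.3146]
tool_rot: [0.136, 0.991, 0.0, -0.0]
ft_force: [0.3, 0.2, 0.0]
grip_width: 0.0869
grip_force: 0.0
```

```bash
python3 - <<'E'
from rig import get_obs, vision, nets
import numpy as np
o=get_obs(); print(o['time'],o['position'],o['tool_rot'],o['q'],o['joint_velocities'])
for c in ['wrist','side']:
    im=vision.camera(c)
    for q in ['ball','hinge','round_plaque','stand']:
        print(c,q,[(np.round(d['centre'],3).tolist(),round(d['conf'],2)) for d in nets.spot_point(c,q)][:2])
E
```

```text
2.6 [ 0.52737113 -0.01986298  0.31462837] [ 1.36360949e-01  9.90659173e-01  1.47577989e-04 -2.68916940e-04] [-2.49685485e-01  3.15784162e-01  1.58550341e+00  2.45950074e-04
  1.24087275e+00 -1.54698732e+00] [ 0.00411815 -0.00089003 -0.00312655 -0.00372045 -0.00041074 -0.00054263]
wrist ball []
wrist hinge [([0.632, -0.049, 0.147], 0.63)]
wrist round_plaque [([0.592, -0.199, -0.0], 0.88)]
wrist stand [([0.764, -0.092, 0.003], 0.8)]
side ball [([0.527, -0.024, 0.223], 0.83)]
side hinge [([0.637, -0.053, 0.147], 0.67)]
side round_plaque [([0.597, -0.2, 0.004], 0.91)]
side stand [([0.77, -0.094, 0.001], 0.63)]
```

apply_moves(
  series=[
    {"offset": [0,-0.2,-3],"rot": [0,0,0]},
    {"offset": [0,-0.2,-6],"rot": [0,0,0]},
    {"offset": [0,-0.2,-8.6],"rot": [0,0,0]},
    {"offset": [0,-0.2,-8.6],"rot": [0,0,0]},
  ],
)

```text
time: 3.5
position: [0.5257, -0.0228, 0.2254]
tool_rot: [0.137, 0.991, 0.0, -0.004]
ft_force: [-0.3, 0.1, 0.2]
grip_width: 0.0872
grip_force: 0.0
```

apply_moves(
  series=[
    {"offset": [0,0,0],"rot": [0,0,0]},
    {"offset": [0,0,0],"rot": [0,0,0]},
    {"offset": [0,0,0],"rot": [0,0,0]},
    {"offset": [0,0,0],"rot": [0,0,0]},
    {"offset": [0,0,0],"rot": [0,0,0]},
    {"offset": [0,0,0],"rot": [0,0,0]},
    {"offset": [0,0,0],"rot": [0,0,0]},
    {"offset": [0,0,0],"rot": [0,0,0]},
  ],
  hand=0,
  newtons=12,
)

```text
time: 4.3
position: [0.5282, -0.0233, 0.2286]
tool_rot: [0.137, 0.991, -0.0, -0.0]
ft_force: [0.3, -0.2, -0.3]
grip_width: 0.0308
grip_force: 0.0
```

```bash
python3 - <<'E'
from rig import get_obs
import numpy as np
o=get_obs(); p=o['position'];print(o['time'],p,o['grip_width'],o['grip_force'],o['ft_force'])
P=np.array([.767,-.091]);G=np.array([.594,-.1985])-P
b=p[:2]-P; r=np.hypot(*b); f0=np.arctan2(b[1],-b[0]); f1=np.arctan2(G[1],-G[0])
print(r,np.degrees([f0,f1]),np.hypot(*G))
for k in np.linspace(0,1,13)[1:]:
    f=f0+k*(f1-f0); print(np.round(100*(P+r*np.array([-np.cos(f),np.sin(f)])-p[:2]),1).tolist())
print('tilt')
t0=np.arccos((r-.14)/.13); print(np.degrees(t0))
for k in np.linspace(0,1,7)[1:]:
    t=t0*(1-k); R=.14+.13*np.cos(t); print(np.round(100*((R-r)*np.array([-np.cos(f1),np.sin(f1)])),1).tolist(), round(100*.13*(np.sin(t)-np.sin(t0)),1))
E
```

```text
4.3 [ 0.52815685 -0.02329346  0.22858182] 0.030810736565859906 0.0 [ 0.29987935 -0.2444684  -0.29233953]
0.2482543590243001 [ 15.82681323 -31.85629226] 0.2036792822061194
[-0.4, -1.7]
[-0.7, -3.4]
[-0.9, -5.1]
[-0.9, -6.8]
[-0.9, -8.5]
[-0.7, -10.2]
[-0.4, -11.9]
[0.0, -13.6]
[0.5, -15.2]
[1.2, -16.8]
[1.9, -18.4]
[2.8, -19.9]
tilt
33.620225715857465
[-0.6, -0.3] -1.1
[-1.0, -0.6] -2.2
[-1.4, -0.9] -3.4
[-1.6, -1.0] -4.7
[-1.8, -1.1] -5.9
[-1.8, -1.1] -7.2
```

Still closing; wait a little more.

apply_moves(
  series=[
    {"offset": [0,0,0],"rot": [0,0,0]},
    {"offset": [0,0,0],"rot": [0,0,0]},
    {"offset": [0,0,0],"rot": [0,0,0]},
    {"offset": [0,0,0],"rot": [0,0,0]},
  ],
)

```text
time: 4.7
position: [0.5281, -0.0233, 0.2285]
tool_rot: [0.137, 0.991, -0.0, -0.0]
ft_force: [0.3, -0.0, 0.6]
grip_width: 0.0212
grip_force: 12.0
```

apply_moves(
  series=[
    {"offset": [-0.4,-1.7,0],"rot": [0,0,3]},
    {"offset": [-0.7,-3.4,0],"rot": [0,0,6]},
    {"offset": [-0.9,-5.1,0],"rot": [0,0,9]},
    {"offset": [-0.9,-6.8,0],"rot": [0,0,12]},
    {"offset": [-0.9,-8.5,0],"rot": [0,0,15]},
    {"offset": [-0.7,-10.2,0],"rot": [0,0,18]},
    {"offset": [-0.4,-11.9,0],"rot": [0,0,21]},
    {"offset": [0,-13.6,0],"rot": [0,0,24]},
    {"offset": [0.5,-15.2,0],"rot": [0,0,27]},
    {"offset": [1.2,-16.8,0],"rot": [0,0,30]},
    {"offset": [1.9,-18.4,0],"rot": [0,0,33]},
    {"offset": [2.8,-19.9,0],"rot": [0,0,36]},
    {"offset": [2.8,-19.9,0],"rot": [0,0,36]},
    {"offset": [2.8,-19.9,0],"rot": [0,0,36]},
  ],
)

```text
time: 6.1
position: [0.5557, -0.2226, 0.2285]
tool_rot: [-0.175, 0.985, -0.0, -0.0]
ft_force: [-1.7, -1.6, 0.8]
grip_width: 0.0208
grip_force: 12.0
```

```bash
python3 - <<'E'
from rig import get_obs, vision, nets
import numpy as np
o=get_obs(); print(o['position'],o['q'],o['grip_width'],o['ft_force'])
for c in ['top','side']:
    im=vision.camera(c)
    for q in ['ball','hinge','lens','round_plaque']:
        print(c,q,[(np.round(d['centre'],3).tolist(),round(d['conf'],2)) for d in nets.spot_point(c,q)][:2])
E
```

```text
[ 0.55570461 -0.22258446  0.2284509 ] [-5.67060636e-01  5.10571398e-01  1.51744106e+00 -9.69979599e-04
  1.11410320e+00 -2.48883112e+00] 0.02079998454394191 [-1.66107677 -1.62690915  0.75715502]
top ball []
top hinge [([0.652, -0.168, 0.152], 0.75), ([0.766, -0.09, 0.004], 0.63)]
top lens [([0.606, -0.194, 0.184], 0.81)]
top round_plaque [([0.59, -0.198, -0.002], 0.85)]
side ball [([0.553, -0.218, 0.225], 0.67), ([0.772, -0.093, -0.001], 0.29)]
side hinge [([0.648, -0.164, 0.15], 0.72)]
side lens []
side round_plaque [([0.594, -0.199, 0.003], 0.57)]
```

apply_moves(
  series=[
    {"offset": [-0.6,-0.3,-1.1],"rot": [0,0,0]},
    {"offset": [-1.0,-0.6,-2.2],"rot": [0,0,0]},
    {"offset": [-1.4,-0.9,-3.4],"rot": [0,0,0]},
    {"offset": [-1.6,-1.0,-4.7],"rot": [0,0,0]},
    {"offset": [-1.8,-1.1,-5.9],"rot": [0,0,0]},
    {"offset": [-1.8,-1.1,-7.4],"rot": [0,0,0]},
    {"offset": [-1.8,-1.1,-7.4],"rot": [0,0,0]},
    {"offset": [-1.8,-1.1,-7.4],"rot": [0,0,0]},
    {"offset": [-1.8,-1.1,-7.4],"rot": [0,0,0]},
  ],
)

```text
time: 7.5
position: [0.5366, -0.2331, 0.1532]
tool_rot: [-0.175, 0.984, 0.001, -0.002]
ft_force: [-5.3, -3.1, -2.5]
grip_width: 0.0207
grip_force: 12.0
```

```bash
python3 - <<'E'
from rig import get_obs, vision, nets
import numpy as np, cv2
o=get_obs(); print(o['position'],o['grip_width'],o['ft_force'])
for c in ['top','side']:
    im=vision.camera(c);cv2.imwrite(f'pics/{c}1.png',im[:,:,::-1])
    for q in ['ball','hinge','lens','round_plaque']:
        print(c,q,[(np.round(d['centre'],3).tolist(),round(d['conf'],2)) for d in nets.spot_point(c,q)][:2])
E
```

```text
[ 0.53660737 -0.23305598  0.15318853] 0.020723410437591298 [-5.348113   -3.06546046 -2.51254879]
top ball []
top hinge [([0.65, -0.166, 0.15], 0.86)]
top lens [([0.597, -0.196, 0.148], 0.61)]
top round_plaque [([0.593, -0.199, -0.003], 0.82)]
side ball []
side hinge [([0.649, -0.165, 0.148], 0.68)]
side lens [([0.599, -0.198, 0.153], 0.71)]
side round_plaque [([0.596, -0.198, 0.0], 0.96)]
```

View pics/side1.png

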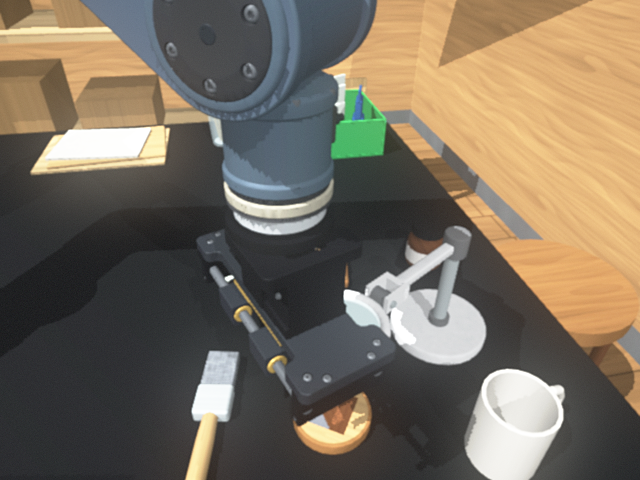

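The side view shows the lens level over the round plaque (px 333,420), and both nets put its centre about 4 mm off. Release and lift.

apply_moves(
  series=[
    {"offset": [0,0,0],"rot": [0,0,0]},
    {"offset": [0,0,0],"rot": [0,0,0]},
    {"offset": [0,0,0],"rot": [0,0,0]},
    {"offset": [0,0,0],"rot": [0,0,0]},
    {"offset": [0,0,0],"rot": [0,0,0]},
    {"offset": [0,0,0],"rot": [0,0,0]},
    {"offset": [0,0,0],"rot": [0,0,0]},
    {"offset": [0,0,2],"rot": [0,0,0]},
    {"offset": [0,0,4],"rot": [0,0,0]},
    {"offset": [0,0,8],"rot": [0,0,0]},
    {"offset": [0,0,12],"rot": [0,0,0]},
    {"offset": [-5,4,15],"rot": [0,0,0]},
    {"offset": [-9,8,15],"rot": [0,0,0]},
    {"offset": [-9,12,15],"rot": [0,0,0]},
    {"offset": [-9,16,15],"rot": [0,0,0]},
    {"offset": [-9,20,15],"rot": [0,0,0]},
    {"offset": [-9,24,15],"rot": [0,0,0]},
    {"offset": [-9,24,15],"rot": [0,0,0]},
    {"offset": [-9,24,15],"rot": [0,0,0]},
  ],
  hand=0.7,
)

```text
time: 9.9
position: [0.4481, 0.0074, 0.3047]
tool_rot: [-0.177, 0.984, -0.0, 0.0]
ft_force: [0.2, 0.5, 0.2]
grip_width: 0.0607
grip_force: 0.0
```

```bash
python3 - <<'E'
from rig import get_obs, vision, nets
import numpy as np, cv2
o=get_obs(); print(o['time'],o['position'],o['grip_width'],o['ft_force'])
for c in ['top','side']:
    im=vision.camera(c);cv2.imwrite(f'pics/{c}2.png',im[:,:,::-1])
    for q in ['ball','hinge','lens','round_plaque']:
        print(c,q,[(np.round(d['centre'],3).tolist(),round(d['conf'],2)) for d in nets.spot_point(c,q)][:2])
E
```

```text
9.9 [0.44811732 0.00735373 0.30474866] 0.06072348328466547 [0.15083931 0.54536085 0.24490082]
top ball [([0.538, -0.228, 0.15], 0.9)]
top hinge [([0.652, -0.162, 0.149], 0.84)]
top lens [([0.595, -0.196, 0.15], 0.57)]
top round_plaque [([0.592, -0.199, -0.001], 0.75)]
side ball [([0.536, -0.23, 0.154], 0.72)]
side hinge [([0.649, -0.162, 0.148], 0.95)]
side lens [([0.6, -0.196, 0.15], 0.89)]
side round_plaque [([0.593, -0.2, 0.0], 0.77)]
```

View pics/side2.png

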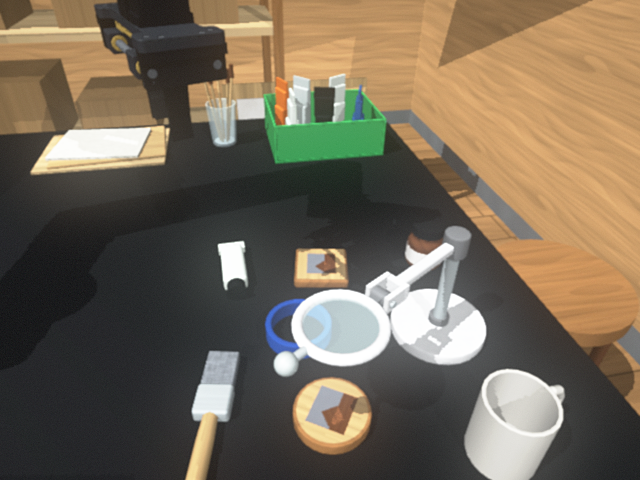

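The lens, at px (341,326), is level: ball 0.152 m and hinge 0.149 m above the table. It is about 5 mm from the plaque's centre, and the plaque has not moved. The robot is clear.

```bash
python3 -c "
from rig import hand_in
print(hand_in())"
```

```text
the job is handed in; nothing more can be done
None
```

The job is handed in: by the last camera readings the lens is level and about 5 mm off the round plaque's centre, the plaque is where it lay, and the magnifier is released with the arm clear (about 10 s used).

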